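# Swing a carton under the pantry scanner and scan it

### The job

Scan the flat carton into the pantry list. Push the wooden swing board round on its pivot pin until it points straight along the black line on the steel base plate, with the carton still lying in it under the scanner's window; only then squeeze the scanner's trigger fully in against its grip, keep it in for about a second, and let it spring right back. Leave the board lying on the line and do not shift the other things on the worktop.

Things in the scene. Friction and masses are not known exactly. Their poses are not given: they have to be found in the camera images.
- scan_stand: Fixed stand: steel base plate 330 x 255 x 6 mm with a dark column carrying a scanner gun. Origin on the worktop, z up, -x the way the scanner looks. In its frame (mm): plate x -250 to 80, y -120 to 135; column at x 32, y 0, 28 thick; black line on the plate along y at x -195, from y -117 to 87. Wall cabinets hang 0.74 m above the back of the worktop.
- scanner: Scanner gun, clamped upside down: white head below, grip standing up, leaning 0.61 rad (35 deg) from vertical to the side it looks to. Origin: upper face of head at the grip's root. z up along the grip, -x the beam (35 deg down), y across. In mm: head x -93 to 60, up to 72 wide, z -60 to 0; grip (fixed) x 0 to 30, y +/-15, up to z 72 (280 mm above the worktop).
- squeeze_point (a point): Point to put between the fingers for squeezing: x 10.5, y 0, z 48 mm in the scanner's frame, same axes; midway between the grip's back (19.5 mm to +x) and the pulled-in trigger's front (19.5 mm to -x). With the trigger out the pair is 53 mm thick at the free end. Fingers close along this x, gripper tilted so that it points along -z.
- trigger_tip (a point): Front face of the black trigger near its free end; axes turn with the trigger. Trigger 18 mm wide, 48 mm long, 8 mm thick, on the -x side of the grip; hinge at x -2, z 7 mm in the scanner's frame, free end pointing up along the grip.
- trigger (a joint): Trigger angle: 0 out (released), 0.30 rad fully in against the grip (front face then parallel to the grip). Sprung back out; fully in takes about 6 N at the free end.
- pivot_pin (a point): Top centre of the fixed upright pivot pin (head 20 mm across, top 32 mm above the worktop) round which the board swings (friction holds it where it is left; no stop on the line); at x -195, y 100 mm in the stand's frame.
- board_seat (a point): Centre of the wooden board's floor, 105 mm from the pin axis, 18 mm above the worktop, turning with the board: -y to the free end, +x the side nearer the scanner, z up. Board 80 mm wide, free end 212 mm from the pin axis, rim round the carton; its side edges (x +/-40 mm) are solid from 8 to 27 mm above the worktop. At the start turned 0.45 to 0.95 rad from the line, away from the scanner.
- scan_spot (a point): Fixed point over the black line under the beam, 18 mm above the worktop: board_seat lies here when the board is home.
- carton: White flat carton with pale printing, 64 x 127 x 22 mm, loose in the board's rim (2 to 3 mm play each side); origin at the centre of its underside, z up, long side along y. Starts centred on board_seat.
- spice_jar: Bystander: slim jar with a black cap, 40 mm across, 102 mm high, on the base plate; origin under its centre.
- small_jar: Bystander: squat jar with a green lid, 71 mm across, 55 mm high, on the base plate; origin under its centre.
- striped_mug: Bystander: white mug with red stripes, 83 x 120 x 101 mm.
- keys: Bystander: bunch of keys, 94 x 122 x 8 mm.
- wrapped_biscuit: Bystander: biscuit in film, 66 x 140 x 14 mm.
- check_cup: Bystander: white cup with small red and blue squares, 74 x 97 x 62 mm.

How it is judged (in metres and radians):
On the way, in this order (a step that is already met when the one before it is completed fails the run):
1. the board lies along the black line with the carton in it under the window (horizontal distance between carton and scan_spot below 0.018 m and angle between the y axis of board_seat and the y axis of scan_stand, either way round below 0.12 rad and z of carton in the frame of board_seat between -0.004 and 0.006 m and angle between carton's own z axis and vertical below 0.1 rad), for 0.3 s.
2. the trigger is squeezed fully in while the carton is under the window (all of step 1 and value of joint trigger above 0.24 rad), for 0.5 s.
3. the trigger is let back out (value of joint trigger below 0.04 rad), for 0.2 s.
At the end, for the whole second after the job is handed in: Board within 0.12 rad of the black line; carton flat on its floor, at rest, centre within 18 mm of scan_spot; trigger was held in beyond 0.24 rad for 0.5 s since the board came home and is back out (under 0.04 rad); bystanders within 25 mm of where they stood (all of step 1 and value of joint trigger below 0.04 rad and linear speed of carton below 0.02 m/s); the robot touches nothing.
It fails at once if the trigger is pulled while the carton is not under the window (value of joint trigger above 0.15 rad and horizontal distance between carton and scan_spot above 0.022 m).
It fails at once if another thing on the worktop is shifted by more than 25 mm (distance of any of spice_jar, small_jar, striped_mug, keys, wrapped_biscuit, check_cup from where it was at the start of the episode above 0.025 m).
It also fails if it takes over 58 s, if anything falls off the work surface, if the arm or the gripper's body presses on something with over 40 N, if the wrist force passes 120 N, or if a joint passes its speed limit or range.

### The arm

A 7-joint arm with a two-finger parallel gripper is mounted at the origin on a cart in front of the work surface, level with it; the furniture and walls round the work are solid. World frame = base frame: x ahead of the robot, y to its left, z up, the work surface at z = 0. Lengths are in m, angles in degrees, forces in N, time in s.
With the tool pointing down it reaches from about 0.425 to 0.875 m from the base axis. Payload 4.7 kg.
Tool frame: the origin (TCP) lies on the centre line of the jaws, within the pads' length; the fingertips stand 19 mm ahead of it and the grasp point (between the pads) is the TCP; z points along the fingers, y is the line along which they close (so a half turn about z gives the same grasp; the last joint's range is limited). The gripper opens to 87 mm and grips with 3 to 60 N. Pads are 19 mm wide; open, the fingers measure 117 mm over their backs; the gripper's body (75 mm by 190 mm) begins 51 mm behind the grasp point.
Start: joints at [65.953, 18.392, -4.016, 83.108, 1.295, 78.541, -3.26], TCP at [0.273, -0.59, 0.242] pointing down, gripper open.
Joint ranges: [-163.93, 163.93], [-17.29, 119.83], [-79.2, 71.16], [3.27, 140.29], [-89.18, 269.18], [5.43, 117.66], [-154.24, 154.24]. Speed limits (degrees/s): [147.25, 147.25, 180, 180, 180, 180, 180].

### API

Orientations are given as [roll, pitch, yaw] about the fixed x, y, z axes, in that order (R = Rz(yaw) Ry(pitch) Rx(roll)).
In Python, from cell import env, imaging gives the robot as it stands.
- The arm moves only by the shell command python3 -m crank 'ROWS' [OPENING] [FORCE]. ROWS is JSON, a list of rows, each an object of numbers: "x", "y", "z": the shift along the tool's x, y, z in m; "turn": the turn about the tool's z in rad. In form: [{"x": .., "y": .., "z": .., "turn": ..}, ...]. A call has 1 to 12 rows; each row is the pose to reach, as a shift and turn from the pose commanded when the call began, along the tool's axes at that moment; what a row does not reach only later rows make up. A row lasts 1/8 s, in which the tool goes at most 62.5 mm and 10.7 degrees, less where a joint would pass 70% of its speed; a pose out of reach is approached as far as the arm can. A call with a gripper value outside its range is refused whole. OPENING is the finger opening in m, from 0 to 0.087, set as the call begins (- or left out, the last holds). The fingers move at their own pace and stop on an object; FORCE is the grip in N (left out, the last holds). Time passes only in rows, so rows that repeat a pose let the fingers close. It gives the time, the measured TCP pose, the force, the opening and the grip force at its end, in the units of the state.
- env.get_obs(): the state, without advancing time (a new reading comes with each control period).
- imaging.read_camera(name): name is "scene" or "top" or "wrist"; returns the picture (420x560x3 uint8, red, green, blue); there is no depth.
- imaging.get_calibration(name): a dict with "camera_matrix" (3x3 intrinsics, pixels), "k1" (the pictures are not rectified: a ray, as slopes to the right and down, at radius r is drawn at 1 + k1 r^2 times it, then the intrinsics apply), "position" and "attitude" of the camera in the world. Camera axes: x right, y up, looking along -z (the intrinsics and any distortion apply to the point x, -y, -z); pixel columns grow to the right and rows downward; lengths in m; the calibration is good to about 2 mm. A picture is of the moment at which its call begins: read the wrist's pose just before it. get_calibration takes no time and is no camera call; for the wrist camera it gives the pose at the moment of the call.
- env.sign_off(): hands the job in; it is judged then, once.
The state is a dict: "time_s": time; "qpos": joint angles; "joint_velocities": joint speeds; "effort": joint torques, N m; "tool_pos": TCP position; "tool_rot": TCP orientation; "force": force on the tool from outside, world axes, zero at the start; "wrist_torque": the same for the moment, N m; "grip_width": finger opening in m; "grasp_force": force on a finger pad.
Only numpy, scipy, OpenCV 4.12 (cv2) and the standard library are available. Lean on these libraries where they do the work, as an engineer would, in place of code of your own. Each camera call takes 0.05 s, during which the arm holds its last target. There are 200 camera calls.

## Working session

There is one attempt and no reset: what is moved stays moved. The work goes in short steps, Python scripts to look and compute and a shell command to move; the robot and the scene stay as the last step left them, time stands still between calls to the robot, and variables do not carry over. Pictures are saved under pics/ and viewed, at most 10 in all, crops included, and the job is handed in when it is done.

```bash
ls; mkdir -p pics; python3 - <<'E'
from cell import env, imaging
import cv2, numpy as np
for n in ["scene","top"]:
    im=imaging.read_camera(n); cv2.imwrite(f"pics/{n}0.png",im[:,:,::-1])
    print(n,imaging.get_calibration(n))
o=env.get_obs(); print(o)
E
```

```text
pics
scene {'camera_matrix': array([[472.04926381,   0.        , 278.12934832],
       [  0.        , 472.04926381, 211.77306978],
       [  0.        ,   0.        ,   1.        ]]), 'k1': 0.047613538822208576, 'position': array([-0.52248109, -1.14532818,  0.90736937]), 'attitude': array([ 63.50187544,  -0.92574051, -42.23579797])}
top {'camera_matrix': array([[506.78821704,   0.        , 284.83840008],
       [  0.        , 506.78821704, 209.65645799],
       [  0.        ,   0.        ,   1.        ]]), 'k1': 0.040935969962337504, 'position': array([-0.30539917, -0.28847599,  1.58356565]), 'attitude': array([ 31.06153699,   0.15431583, -72.64752294])}
{'time_s': 0.1, 'qpos': array([65.95317188, 18.43646479, -4.01285076, 83.16642407,  1.29584413,
       78.53845711, -3.26060259]), 'joint_velocities': array([-0.07241385, -0.05589729, -0.03567886, -0.2137989 , -0.04250076,
        0.00925449, -0.00826973]), 'effort': array([ 3.32671407e-04, -4.92571163e+01, -4.05580765e-01, -3.13402712e+01,
       -6.42590923e-02,  3.94133676e-02,  1.12486600e-04]), 'tool_pos': array([ 0.27295075, -0.58943328,  0.24056478]), 'tool_rot': array([-1.79903915e+02,  6.89820281e-03,  2.48534176e+01]), 'force': array([0.00642586, 0.39607259, 0.34688966]), 'wrist_torque': array([0.02393972, 0.01850577, 0.01131269]), 'grasp_force': 0.0, 'grip_width': 0.08706592796791245}
```

View pics/scene0.png

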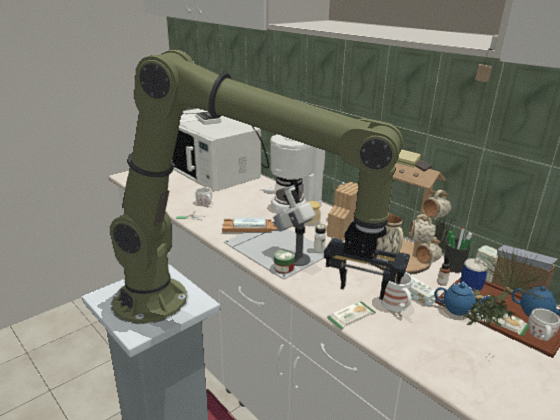

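View pics/top0.png

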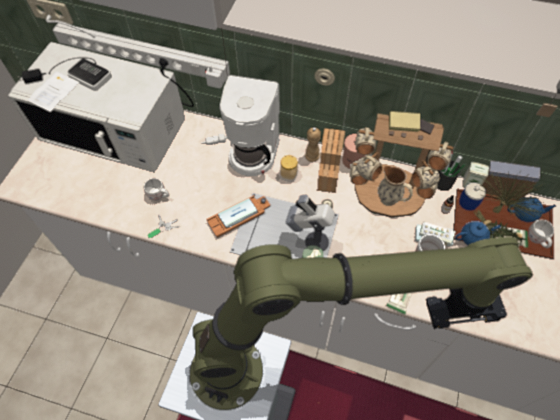

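```bash
python3 - <<'E'
import cv2, numpy as np
a=cv2.imread("pics/top0.png")[175:275,195:355]; b=cv2.imread("pics/scene0.png")[180:280,215:345]
a=cv2.resize(a,(800,500)*1 if 0 else (640,400),interpolation=cv2.INTER_CUBIC)
cv2.imwrite("pics/c1.png",cv2.resize(cv2.imread("pics/top0.png")[175:275,195:355],(800,500),interpolation=cv2.INTER_CUBIC))
cv2.imwrite("pics/c2.png",cv2.resize(b,(780,600),interpolation=cv2.INTER_CUBIC))
E
```

```text
(no output)
```

View pics/c1.png

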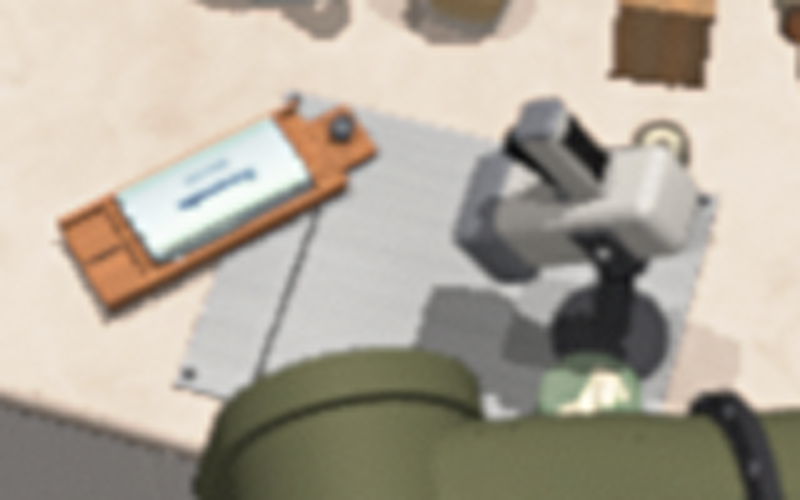

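View pics/c2.png

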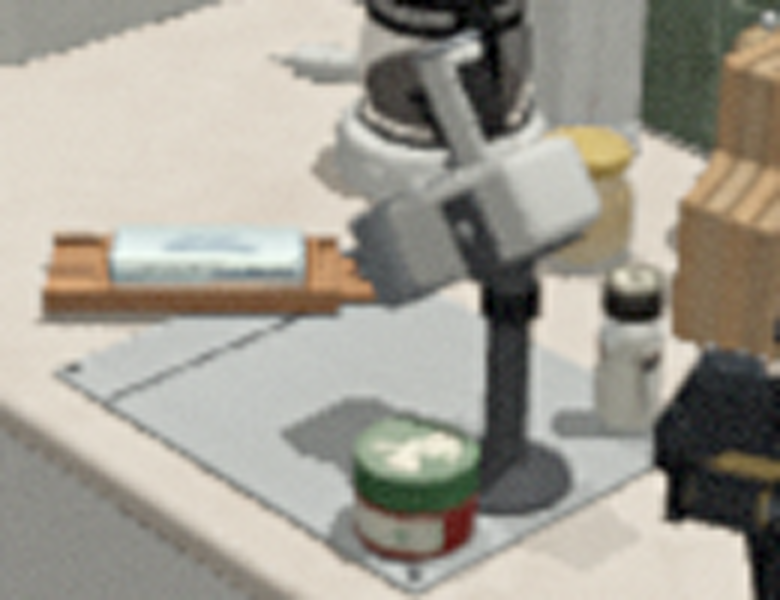

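```bash
cat > h.py <<'E'
import numpy as np, cv2
from cell import env, imaging
from scipy.spatial.transform import Rotation as R
from scipy.optimize import least_squares
def ray(cal,uv):
    K=cal["camera_matrix"]; d=(np.array(uv,float)-K[:2,2])/K[0,0]
    r=np.linalg.norm(d); s=r
    for _ in range(20): s=r/(1+cal["k1"]*s*s)
    d=d*(s/r if r else 1)
    return cal["position"], R.from_euler("xyz",cal["attitude"],degrees=True).apply([d[0],-d[1],-1])
def onz(cal,uv,z):
    p,v=ray(cal,uv); return p+v*(z-p[2])/v[2]
def proj(cal,P):
    q=R.from_euler("xyz",cal["attitude"],degrees=True).inv().apply(np.array(P)-cal["position"])
    d=np.array([q[0],-q[1]])/-q[2]; K=cal["camera_matrix"]
    return K[0,0]*d*(1+cal["k1"]*d@d)+K[:2,2]
def tri(c1,u1,c2,u2):
    A=[];b=[]
    for c,u in((c1,u1),(c2,u2)):
        p,v=ray(c,u);v=v/np.linalg.norm(v);M=np.eye(3)-np.outer(v,v);A.append(M);b.append(M@p)
    return np.linalg.lstsq(np.vstack(A),np.hstack(b),rcond=None)[0]
E
python3 - <<'E'
from h import *
T=imaging.get_calibration("top");S=imaging.get_calibration("scene")
c1=lambda u,v:(195+u/5-.4,175+v/5-.4)
c2=lambda u,v:(215+u/6-.42,180+v/6-.42)
obs=[(T,c1(292,95),(-250,135),6),(T,c1(183,385),(-250,-120),6),(T,c1(715,197),(80,135),6),(T,c1(342,126),(-195,100),32),
(S,c2(60,374),(-250,-120),6),(S,c2(415,592),(80,-120),6),(S,c2(110,398),(-195,-117),6)]
W=np.array([onz(c,u,z/1e3)[:2] for c,u,_,z in obs]);L=np.array([l for *_,l,z in obs])/1e3
def f(x):
    c,s=np.cos(x[2]),np.sin(x[2]); return (L@np.array([[c,s],[-s,c]])+x[:2]-W)
r=least_squares(lambda x:f(x).ravel(),[.6,0,0]);print(r.x,np.degrees(r.x[2]));print(f(r.x).round(4))
c,s=np.cos(r.x[2]),np.sin(r.x[2]);M=np.array([[c,-s],[s,c]])
w=lambda x,y:M@[x,y]+r.x[:2]
pin=w(-.195,.1);print("pin",pin,"spot",w(-.195,-.005))
C=[onz(T,c1(*p),.040)[:2] for p in[(118,195),(265,122),(315,182),(157,262)]];cc=np.mean(C,0);print("carton",cc,np.linalg.norm(cc-pin))
E=[onz(T,c1(*p),.027)[:2] for p in[(58,222),(108,312)]];print("free end corners",E)
d=cc-pin; a=np.arctan2(d[1],d[0])-np.arctan2(*(w(-.195,-.005)-pin)[::-1]);print("board angle",a)
print("grip top in pics", tri(T,c1(545,108),S,c2(445,48)))
th=.61
# scanner grip dir : leaning to -x
E
```

```text
[ 0.50399239 -0.11641429 -1.55137441] -88.88720618211873
[[ 0.0025  0.0038]
 [-0.0044  0.0055]
 [ 0.0012 -0.0053]
 [-0.0015 -0.0016]
 [ 0.0011  0.0053]
 [ 0.0016 -0.0023]
 [-0.0006 -0.0056]]
pin [0.60018649 0.080491  ] spot [0.4952063  0.07845183]
carton [0.51961453 0.14955304] 0.10611977555822641
free end corners [array([0.46863996, 0.24979756]), array([0.41178743, 0.18963634])]
board angle 5.555134577064357
grip top in pics [ 0.5082753  -0.08682967  0.2666622 ]
```

```bash
python3 -m crank '[{"x":0.02,"y":-0.01,"z":-0.05,"turn":-0.1},{"x":0.06,"y":-0.03,"z":-0.09,"turn":-0.23},{"x":0.10,"y":-0.05,"z":-0.13,"turn":-0.36},{"x":0.14,"y":-0.07,"z":-0.17,"turn":-0.5},{"x":0.18,"y":-0.09,"z":-0.21,"turn":-0.63},{"x":0.22,"y":-0.11,"z":-0.21,"turn":-0.77},{"x":0.26,"y":-0.13,"z":-0.21,"turn":-0.9},{"x":0.30,"y":-0.15,"z":-0.21,"turn":-1.03},{"x":0.327,"y":-0.167,"z":-0.21,"turn":-1.137},{"x":0.327,"y":-0.167,"z":-0.21,"turn":-1.137},{"x":0.327,"y":-0.167,"z":-0.21,"turn":-1.137}]' 0 10
```

```text
time_s: 1.48
tool_pos: [0.4991, -0.3018, 0.4512]
tool_rot: [-179.9, 0.0, 89.9]
force: [-0.4, -0.7, 0.4]
grip_width: 0.0008
grasp_force: 0.0
```

```bash
python3 -m crank '[{"x":0.05},{"x":0.1},{"x":0.15},{"x":0.2},{"x":0.25},{"x":0.30},{"x":0.35},{"x":0.35},{"x":0.35}]'; python3 - <<'E'
from h import *
c=imaging.get_calibration("wrist");im=imaging.read_camera("wrist");cv2.imwrite("pics/w1.png",im[:,:,::-1]);print(c)
im=imaging.read_camera("top");cv2.imwrite("pics/t1.png",im[:,:,::-1])
E
```

```text
{'camera_matrix': array([[317.24800888,   0.        , 277.27750496],
       [  0.        , 317.24800888, 210.44143907],
       [  0.        ,   0.        ,   1.        ]]), 'k1': -0.011264811548611383, 'position': array([ 0.49972545, -0.21878388,  0.59512217]), 'attitude': array([-17.29740934,   0.0667849 ,  -0.1105728 ])}invalid input
```

View pics/w1.png

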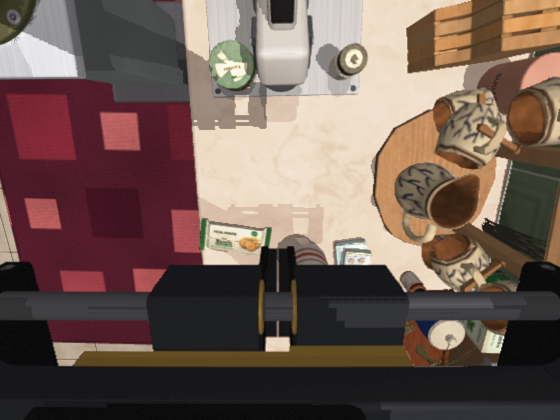

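The wrist picture looks down with +y up. It shows the plate's right edge corners at about (213,96) and (361,95), the scanner's grip near (283,10), the green jar at (232,65) and the spice jar at (351,60). The move was refused because rows need all four keys.

```bash
python3 -m crank '[{"x":0.04,"y":0,"z":0,"turn":0},{"x":0.08,"y":0,"z":0,"turn":0},{"x":0.12,"y":0,"z":0,"turn":0},{"x":0.16,"y":0,"z":0,"turn":0},{"x":0.2,"y":0,"z":0,"turn":0},{"x":0.2,"y":0,"z":0,"turn":0},{"x":0.2,"y":0,"z":0,"turn":0}]'; python3 - <<'E'
from h import *
c=imaging.get_calibration("wrist");im=imaging.read_camera("wrist");cv2.imwrite("pics/w2.png",im[:,:,::-1]);print(c["position"],c["attitude"])
E
```

```text
time_s: 2.45
tool_pos: [0.4994, -0.1026, 0.4515]
tool_rot: [-180.0, 0.1, 89.8]
force: [-0.1, -0.3, -0.1]
grip_width: 0.0005
grasp_force: 0.0
[ 0.49996301 -0.0194915   0.59543807] [-1.73278846e+01  1.04774438e-02 -1.44278462e-01]
```

View pics/w2.png

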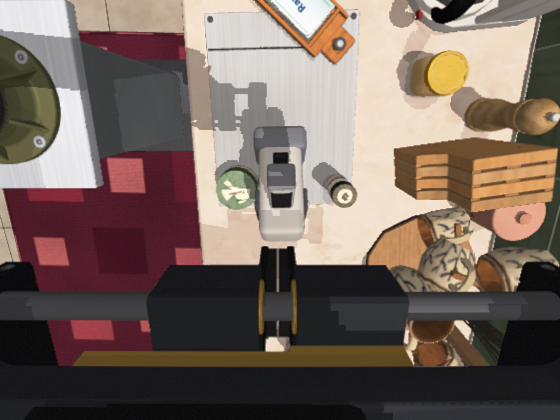

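```bash
python3 - <<'E'
from h import *
im=cv2.imread("pics/w2.png")
cv2.imwrite("pics/c3.png",cv2.resize(im[115:245,225:345],(552,598),interpolation=cv2.INTER_CUBIC))
W=imaging.get_calibration("wrist")
for n,u,z in [("-250,-120",(206,12),.006),("-250,135",(357,11),.006),("line end -195,-117",(208,48.5),.006),("pin",(338.5,43.5),.032),("grip top",(281,180),.27)]: print(n,onz(W,u,z).round(4))
W["position"]=W["position"]-[0.0002,.1993,0.0003]
for n,u,z in [("80,-120",(213,96),.006),("80,135",(361,95),.006)]: print(n,onz(W,u,z).round(4))
E
```

```text
-250,-120 [0.3838 0.1367 0.006 ]
-250,135 [0.6306 0.1374 0.006 ]
line end -195,-117 [0.3835 0.0824 0.006 ]
pin [0.5983 0.0845 0.032 ]
grip top [ 0.5036 -0.0881  0.27  ]
80,-120 [ 0.3871 -0.1925  0.006 ]
80,135 [ 0.6462 -0.1916  0.006 ]
```

View pics/c3.png

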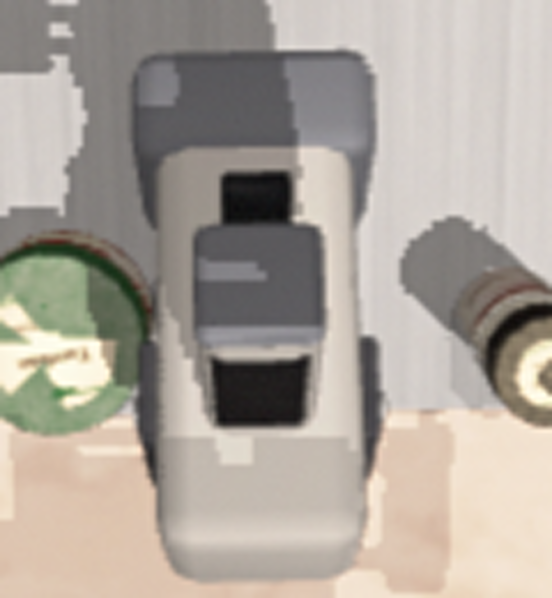

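```bash
python3 - <<'E'
from h import *
W=imaging.get_calibration("wrist")
print(onz(W,(281,164.6),.263),onz(W,(281.5,189),.280))
th=.61;c,s=np.cos(th),np.sin(th)
# trigger geometry in scanner frame: out rotated -0.3 fwd
p=lambda x,z:(c*x-s*z, s*x+c*z)  # stand dx, dz
# pulled in front face at x=-9 ; thickness 8 
for a in (0,.15,.3):  # angle out
    for z in (55,48):
        x0,z0=-9+2,z-7
        x=-2+x0*np.cos(a)-z0*np.sin(a); zz=7-x0*-np.sin(a)*-1*-1 if 0 else 7+z0*np.cos(a)+x0*np.sin(a)
        d=p(x,zz);print("out",a,z,"fwd(+y) mm %.1f z %.1f"%(-d[0],204+d[1]))
print(onz(W,(281,152.4),.232))
E
```

```text
[ 0.50365852 -0.07306672  0.263     ] [ 0.50398937 -0.09529233  0.28      ]
out 0 55 fwd(+y) mm 38.9 z 243.9
out 0 48 fwd(+y) mm 34.9 z 238.2
out 0.15 55 fwd(+y) mm 43.8 z 238.6
out 0.15 48 fwd(+y) mm 39.0 z 233.5
out 0.3 55 fwd(+y) mm 47.8 z 232.5
out 0.3 48 fwd(+y) mm 42.3 z 228.2
[ 0.50398986 -0.06413487  0.232     ]
```

The zoom shows the black trigger tip just ahead (+y) of the grey grip end: front edge row about 152, columns 274–288 in the full picture. The tip is therefore at (0.504, -0.065), z about 0.232. Next I'll put the closed fingers behind the board's outer edge.

```bash
python3 -m crank '[{"x":0.05,"y":0.01,"z":0,"turn":0},{"x":0.1,"y":0.02,"z":0,"turn":0},{"x":0.15,"y":0.03,"z":0,"turn":0},{"x":0.2,"y":0.041,"z":0,"turn":0},{"x":0.25,"y":0.041,"z":0,"turn":0},{"x":0.3,"y":0.041,"z":0,"turn":0},{"x":0.333,"y":0.041,"z":0.04,"turn":0},{"x":0.333,"y":0.041,"z":0.09,"turn":0},{"x":0.333,"y":0.041,"z":0.14,"turn":0},{"x":0.333,"y":0.041,"z":0.19,"turn":0},{"x":0.333,"y":0.041,"z":0.22,"turn":0},{"x":0.333,"y":0.041,"z":0.22,"turn":0}]' && python3 -m crank '[{"x":0,"y":0,"z":0.04,"turn":0},{"x":0,"y":0,"z":0.08,"turn":0},{"x":0,"y":0,"z":0.11,"turn":0},{"x":0,"y":0,"z":0.14,"turn":0},{"x":0,"y":0,"z":0.16,"turn":0},{"x":0,"y":0,"z":0.18,"turn":0},{"x":0,"y":0,"z":0.19,"turn":0},{"x":0,"y":0,"z":0.198,"turn":0},{"x":0,"y":0,"z":0.198,"turn":0}]'; python3 - <<'E'
from h import *
im=imaging.read_camera("top");cv2.imwrite("pics/t2.png",cv2.resize(im[140:290,180:380,::-1],(800,600),interpolation=cv2.INTER_CUBIC))
E
```

```text
time_s: 4.0
tool_pos: [0.5403, 0.2294, 0.2286]
tool_rot: [-179.7, 0.1, 89.8]
force: [-0.3, 0.4, 0.9]
grip_width: 0.0004
grasp_force: 0.0
time_s: 5.12
tool_pos: [0.5406, 0.2322, 0.0334]
tool_rot: [-180.0, 0.0, 90.0]
force: [-0.0, 0.9, 0.7]
grip_width: 0.0007
grasp_force: 0.0
```

View pics/t2.png

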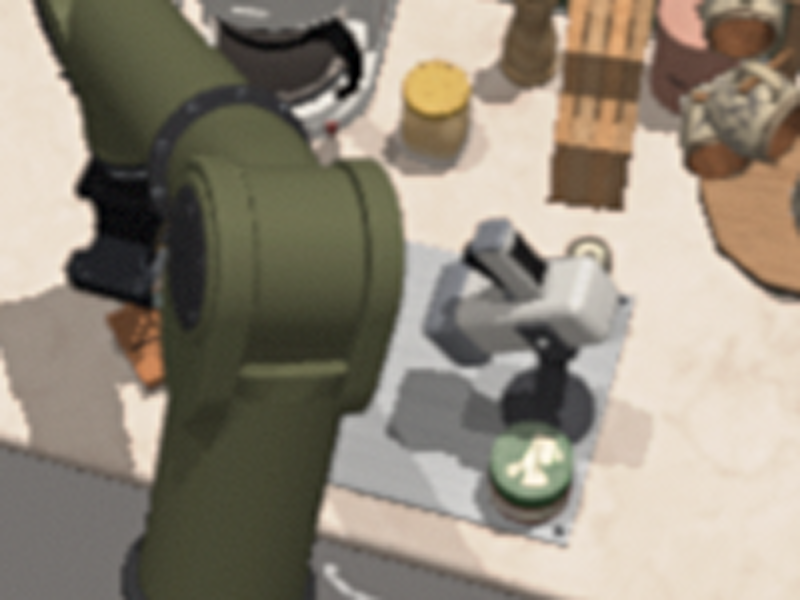

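```bash
python3 -m crank '[{"x":-0.006,"y":-0.004,"z":0,"turn":0},{"x":-0.013,"y":-0.009,"z":0,"turn":0},{"x":-0.019,"y":-0.018,"z":0,"turn":0},{"x":-0.026,"y":-0.028,"z":0,"turn":0},{"x":-0.033,"y":-0.038,"z":0,"turn":0},{"x":-0.043,"y":-0.047,"z":0,"turn":0},{"x":-0.053,"y":-0.056,"z":0,"turn":0},{"x":-0.063,"y":-0.064,"z":0,"turn":0},{"x":-0.070,"y":-0.069,"z":0,"turn":0},{"x":-0.077,"y":-0.073,"z":0,"turn":0},{"x":-0.083,"y":-0.076,"z":0,"turn":0},{"x":-0.083,"y":-0.076,"z":0,"turn":0}]'; python3 - <<'E'
from h import *
im=imaging.read_camera("scene");cv2.imwrite("pics/s2.png",cv2.resize(im[170:290,200:360,::-1],(800,600),interpolation=cv2.INTER_CUBIC))
E
```

```text
time_s: 6.68
tool_pos: [0.4643, 0.1483, 0.0334]
tool_rot: [-180.0, 0.0, 90.0]
force: [0.3, 0.4, -0.6]
grip_width: 0.0004
grasp_force: 0.0
```

View pics/s2.png

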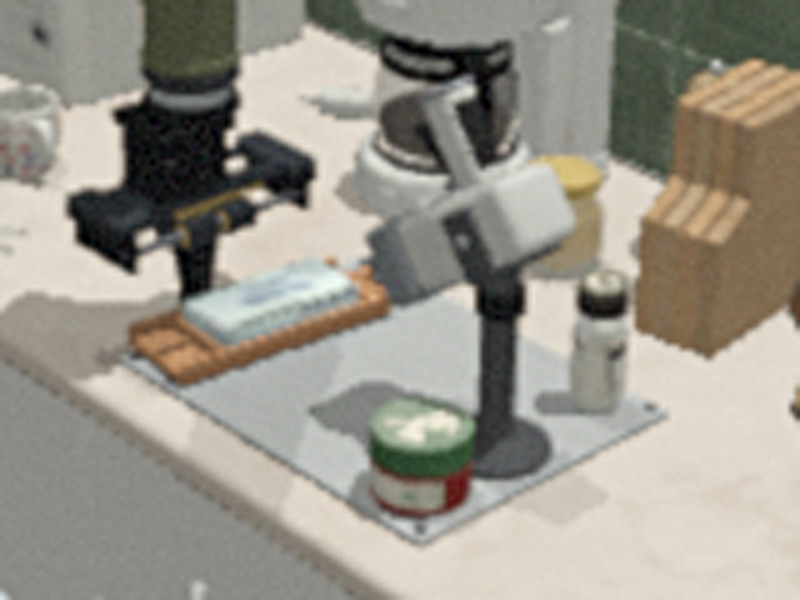

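The board with the carton has nearly swung onto the line; the near edge runs from crop (183,380) to (388,312). About 15 mm of push remains.

```bash
python3 -m crank '[{"x":-0.004,"y":-0.001,"z":0,"turn":0},{"x":-0.008,"y":-0.002,"z":0,"turn":0},{"x":-0.012,"y":-0.004,"z":0,"turn":0},{"x":-0.0155,"y":-0.005,"z":0,"turn":0},{"x":-0.0155,"y":-0.005,"z":0,"turn":0},{"x":-0.0155,"y":-0.005,"z":0,"turn":0}]' && python3 -m crank '[{"x":0.03,"y":0,"z":0,"turn":0},{"x":0.06,"y":0,"z":0,"turn":0},{"x":0.06,"y":0,"z":-0.05,"turn":0},{"x":0.06,"y":0,"z":-0.1,"turn":0},{"x":0.06,"y":0,"z":-0.15,"turn":0},{"x":0.06,"y":0,"z":-0.2,"turn":0},{"x":0.02,"y":0.02,"z":-0.25,"turn":0},{"x":-0.03,"y":0.03,"z":-0.28,"turn":0},{"x":-0.07,"y":0.043,"z":-0.28,"turn":0},{"x":-0.1,"y":0.043,"z":-0.28,"turn":0},{"x":-0.1,"y":0.043,"z":-0.28,"turn":0}]'; python3 - <<'E'
from h import *
c=imaging.get_calibration("wrist");im=imaging.read_camera("wrist");cv2.imwrite("pics/w3.png",im[:,:,::-1])
h=cv2.cvtColor(im,cv2.COLOR_RGB2HSV)
print(c["position"],c["attitude"])
m=cv2.inRange(h,(5,110,80),(20,255,255));k=cv2.findContours(m,0,2)[0]
for q in sorted(k,key=cv2.contourArea)[-3:]: print(cv2.contourArea(q),cv2.minAreaRect(q),[onz(c,p,.027)[:2].round(4).tolist() for p in cv2.boxPoints(cv2.minAreaRect(q))])
E
```

```text
time_s: 7.48
tool_pos: [0.4597, 0.1334, 0.0335]
tool_rot: [-180.0, 0.0, 90.0]
force: [0.1, -0.2, 0.6]
grip_width: 0.0003
grasp_force: 0.0
time_s: 8.85
tool_pos: [0.5028, 0.0306, 0.3132]
tool_rot: [-180.0, 0.0, 89.7]
force: [0.7, 0.6, -0.6]
grip_width: 0.0001
grasp_force: 0.0
[0.5036165  0.11362503 0.457114  ] [-17.31407505   0.05044314  -0.29623718]
5873.5 ((486.8058166503906, 261.8687744140625), (58.172325134277344, 144.63819885253906), 88.02507019042969) [[0.701, -0.0594], [0.9125, -0.0529], [0.9411, -0.1495], [0.7162, -0.1563]]
7188.5 ((287.40081787109375, 348.1241149902344), (45.352359771728516, 429.6412353515625), 88.02507019042969) [[0.1673, -0.2275], [0.8599, -0.2025], [0.8817, -0.2925], [0.1509, -0.3206]]
9409.5 ((275.5623779296875, 134.62127685546875), (61.522499084472656, 171.76654052734375), 88.54364013671875) [[0.3892, 0.1212], [0.6104, 0.1254], [0.6182, 0.0462], [0.3844, 0.0414]]
```

View pics/w3.png

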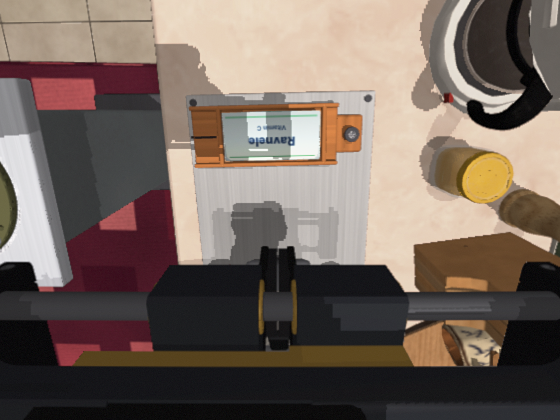

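The board lies parallel to the plate edge, with the carton in its rim at about (273,135). Now the trigger: I'll approach its front with the closed fingers.

```bash
python3 -m crank '[{"x":-0.01,"y":0.001,"z":0.02,"turn":0},{"x":-0.03,"y":0.001,"z":0.045,"turn":0},{"x":-0.05,"y":0.001,"z":0.06,"turn":0},{"x":-0.065,"y":0.001,"z":0.069,"turn":0},{"x":-0.07,"y":0.001,"z":0.069,"turn":0},{"x":-0.07,"y":0.001,"z":0.069,"turn":0},{"x":-0.07,"y":0.001,"z":0.069,"turn":0}]' && python3 -m crank '[{"x":-0.005,"y":0,"z":0,"turn":0},{"x":-0.010,"y":0,"z":0,"turn":0},{"x":-0.013,"y":0,"z":0,"turn":0},{"x":-0.016,"y":0,"z":0,"turn":0},{"x":-0.019,"y":0,"z":0,"turn":0},{"x":-0.019,"y":0,"z":0,"turn":0},{"x":-0.019,"y":0,"z":0,"turn":0}]'
```

```text
time_s: 9.78
tool_pos: [0.5042, -0.0355, 0.2453]
tool_rot: [179.9, -0.0, 90.1]
force: [1.0, -0.1, -0.6]
grip_width: 0.0006
grasp_force: 0.0
time_s: 10.65
tool_pos: [0.5037, -0.0545, 0.2445]
tool_rot: [-180.0, -0.0, 90.1]
force: [-0.4, 3.3, 0.6]
grip_width: 0.0005
grasp_force: 1.6
```

```bash
python3 -m crank '[{"x":-0.002,"y":0,"z":0,"turn":0},{"x":-0.004,"y":0,"z":0,"turn":0},{"x":-0.006,"y":0,"z":0,"turn":0},{"x":-0.007,"y":0,"z":0,"turn":0},{"x":-0.007,"y":0,"z":0,"turn":0}]' && python3 -m crank '[{"x":-0.001,"y":0,"z":0,"turn":0},{"x":-0.002,"y":0,"z":0,"turn":0},{"x":-0.002,"y":0,"z":0,"turn":0}]'
```

```text
time_s: 11.28
tool_pos: [0.5039, -0.0562, 0.2455]
tool_rot: [180.0, -0.4, 90.3]
force: [-3.0, 14.1, 5.8]
grip_width: 0.0006
grasp_force: 6.8
time_s: 11.65
tool_pos: [0.504, -0.0566, 0.2459]
tool_rot: [180.0, -0.5, 90.3]
force: [-4.2, 15.8, 7.1]
grip_width: 0.0008
grasp_force: 8.2
```

The forces (16 N sideways, 7 N up) show friction jamming the tip, because it has to rise about 11 mm as it goes in. I'll lift the finger along with the tip's arc.

```bash
python3 -m crank '[{"x":0,"y":0,"z":-0.002,"turn":0},{"x":0,"y":0,"z":-0.004,"turn":0},{"x":0,"y":0,"z":-0.006,"turn":0},{"x":0,"y":0,"z":-0.006,"turn":0}]'; python3 -m crank '[{"x":0,"y":0,"z":-0.002,"turn":0},{"x":0,"y":0,"z":-0.004,"turn":0},{"x":0,"y":0,"z":-0.005,"turn":0},{"x":0,"y":0,"z":-0.005,"turn":0}]'
```

```text
time_s: 12.15
tool_pos: [0.5039, -0.0599, 0.2512]
tool_rot: [180.0, -0.3, 90.2]
force: [-2.1, 10.8, 3.8]
grip_width: 0.0006
grasp_force: 5.2
time_s: 12.65
tool_pos: [0.5034, -0.061, 0.2543]
tool_rot: [-179.9, -0.3, 90.2]
force: [1.9, 9.0, -4.7]
grip_width: 0.0005
grasp_force: 4.0
```

```bash
python3 -m crank '[{"x":-0.002,"y":0,"z":0,"turn":0},{"x":-0.003,"y":0,"z":0,"turn":0},{"x":-0.003,"y":0,"z":0,"turn":0}]'; python3 -m crank '[{"x":-0.002,"y":0,"z":-0.001,"turn":0},{"x":-0.004,"y":0,"z":-0.001,"turn":0},{"x":-0.004,"y":0,"z":-0.001,"turn":0}]'; python3 -m crank '[{"x":-0.002,"y":0,"z":0,"turn":0},{"x":-0.004,"y":0,"z":0,"turn":0},{"x":-0.004,"y":0,"z":0,"turn":0}]';  python3 - <<'E'
from h import *
for n in("scene","top"):
    im=imaging.read_camera(n);cv2.imwrite(f"pics/{n}5.png",im[:,:,::-1])
E
```

```text
time_s: 13.02
tool_pos: [0.5035, -0.0613, 0.2543]
tool_rot: [-179.9, -0.5, 90.3]
force: [1.7, 13.1, -4.7]
grip_width: 0.0006
grasp_force: 6.5
time_s: 13.4
tool_pos: [0.5034, -0.0616, 0.2545]
tool_rot: [-179.9, -0.8, 90.5]
force: [1.3, 19.5, -6.7]
grip_width: 0.0004
grasp_force: 9.7
time_s: 13.78
tool_pos: [0.5034, -0.0618, 0.2545]
tool_rot: [-179.8, -1.0, 90.6]
force: [1.4, 26.6, -5.8]
grip_width: 0.0004
grasp_force: 13.0
```

```bash
python3 -m crank '[{"x":0,"y":0,"z":-0.0015,"turn":0},{"x":0,"y":0,"z":-0.003,"turn":0},{"x":0,"y":0,"z":-0.003,"turn":0},{"x":0,"y":0,"z":-0.003,"turn":0}]'; python3 -m crank '[{"x":-0.002,"y":0,"z":0,"turn":0},{"x":-0.003,"y":0,"z":0,"turn":0},{"x":-0.003,"y":0,"z":0,"turn":0},{"x":-0.003,"y":0,"z":0,"turn":0},{"x":-0.003,"y":0,"z":0,"turn":0},{"x":-0.003,"y":0,"z":0,"turn":0},{"x":-0.003,"y":0,"z":0,"turn":0},{"x":-0.003,"y":0,"z":0,"turn":0}]'; python3 - <<'E'
from h import *
for n in("scene","wrist"):
    im=imaging.read_camera(n);cv2.imwrite(f"pics/{n}6.png",im[:,:,::-1])
c=imaging.get_calibration("scene")
print(proj(c,(.504,-.0735,.244)),proj(c,(.504,-.065,.232)),proj(c,(.504,-.095,.28)))
E
```

```text
time_s: 14.38
tool_pos: [0.5031, -0.0619, 0.2554]
tool_rot: [-179.7, -1.1, 90.7]
force: [4.8, 25.7, -17.1]
grip_width: 0.0006
grasp_force: 12.6
time_s: 15.38
tool_pos: [0.5031, -0.0621, 0.2554]
tool_rot: [-179.7, -1.3, 90.8]
force: [4.4, 31.2, -16.4]
grip_width: 0.0005
grasp_force: 15.1
[286.50277694 192.08103252] [284.74090193 194.47938612] [291.11546798 184.3283826 ]
```

Lifting a further 3 mm barely moved the finger, only adding 10 N of drag, and extra push barely moved it either. So the trigger is hard against its stop and has been held for over a second. Now I'll release.

```bash
python3 -m crank '[{"x":0.008,"y":0,"z":0.002,"turn":0},{"x":0.016,"y":0,"z":0.002,"turn":0},{"x":0.03,"y":0,"z":0.002,"turn":0},{"x":0.05,"y":0,"z":0,"turn":0},{"x":0.065,"y":0,"z":-0.02,"turn":0},{"x":0.065,"y":0,"z":-0.06,"turn":0},{"x":0.065,"y":0,"z":-0.10,"turn":0},{"x":0.04,"y":0,"z":-0.15,"turn":0},{"x":0,"y":0,"z":-0.19,"turn":0},{"x":-0.03,"y":0,"z":-0.20,"turn":0},{"x":-0.03,"y":0,"z":-0.20,"turn":0},{"x":-0.03,"y":0,"z":-0.2,"turn":0}]'; python3 - <<'E'
from h import *
c=imaging.get_calibration("wrist");im=imaging.read_camera("wrist");cv2.imwrite("pics/w7.png",im[:,:,::-1])
h=cv2.cvtColor(im,cv2.COLOR_RGB2HSV)
m=cv2.inRange(h,(5,110,80),(20,255,255));m[240:]=0;k=cv2.findContours(m,0,2)[0]
for q in sorted(k,key=cv2.contourArea)[-2:]: print(cv2.contourArea(q),[onz(c,p,.027)[:2].round(4).tolist() for p in cv2.boxPoints(cv2.minAreaRect(q))])
# trigger: dark pixels along the column at x=0.504, compare with prediction
u,v=proj(c,(.504,-.065,.232));print("tip out px",u,v,"in px",proj(c,(.504,-.0735,.244)))
g=cv2.cvtColor(im,cv2.COLOR_RGB2GRAY);print(g[int(v)-12:int(v)+25,int(round(u))-1:int(round(u))+2].mean(1).astype(int).tolist(), int(v)-12)
a=cv2.cvtColor(cv2.imread("pics/scene0.png"),6).astype(int);b=cv2.cvtColor(imaging.read_camera("scene"),7).astype(int);s=cv2.cvtColor(cv2.imread("pics/scene6.png"),6).astype(int)
R_=np.s_[186:200,276:296];print(abs(a-b)[R_].max(), abs(a-s)[R_].max())
E
```

```text
time_s: 16.98
tool_pos: [0.5036, -0.1077, 0.4593]
tool_rot: [-180.0, -0.0, 90.0]
force: [0.2, 1.0, -0.2]
grip_width: 0.0006
grasp_force: 0.0
6713.5 [[0.389, 0.1207], [0.6116, 0.125], [0.6185, 0.045], [0.3859, 0.0404]]
9281.5 [[0.7089, -0.218], [0.7081, -0.0509], [0.996, -0.0773], [1.0227, -0.2505]]
tip out px 277.4663792894791 148.34559080733135 in px [277.46435567 157.1443913 ]
[91, 93, 92, 91, 90, 89, 101, 146, 149, 149, 146, 64, 19, 20, 27, 27, 21, 19, 17, 15, 16, 33, 87, 109, 112, 92, 89, 89, 90, 89, 90, 89, 90, 96, 130, 132, 132] 136
18 159
```

```bash
python3 -c "
from cell import env
print(env.sign_off())"
```

```text
the job is handed in; nothing more can be done
None
```

The job is handed in: the board is on the black line with the carton in it, and the trigger was pressed to its stop for over a second and sprang back out. I pushed it with closed fingers instead of squeezing it, since the arm commands cannot tilt the gripper. "Fully in" is judged from the forces, not seen; the last pictures confirm the board and the released trigger, but I did not re-measure the bystanders.

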